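# Close and lock the sharps bin shutter

### The job

Close the sharps bin for the ward round: press the blue spring stud on its lid down level with the white shutter and, keeping it down, push the shutter along by its raised ridge so that it passes over the stud; push it fully shut, until the stud springs up through the second hole and locks it, then take your hand away. Only press and push: do not lift or tip the bin out of its holder, and leave the other things on the bench where they are.

Things in the scene. Friction and masses are not known exactly. Their poses are not given: they have to be found in the camera images.
- bin: Yellow sharps bin, 230 x 138 mm, red lid 240 x 152 mm, its flat top 118 mm above the origin; about 1.2 kg, loose (1 to 2 mm play) in its holder. Origin: centre of the underside, 4 mm above the bench. x runs along the lid from the parked shutter's end to the end with the open mouth (hole at x 32 to 100, y -52 to 12 mm); the shutter closes along +x. z is up.
- holder: Bare metal cradle round the bin's foot, screwed to the bench: 242 x 150 mm, walls 45 mm high. Origin: centre of its underside on the bench; its axes are the bin's. On the bin's lid two red guide rails run along the shutter's sides (inner faces at y = +-60 mm, 8.5 mm high above the lid) and a red bar as high closes the +x end (x 114 to 120 mm).
- shutter (a joint): Travel of the shutter, m: 0 = open, 0.085 = fully shut at its stop; captive in the lid, 1 to 2 N to slide. White plate 133 x 126 mm, 4 mm thick, top 123 mm above the bin's origin, with two 27 mm holes 85 mm apart in line with the stud: open, the front hole locks round the stud; shut, the rear one. In between, the plate itself keeps the stud down.
- stud (a joint): How far the stud is pressed, m: 0 = up, 0.007 = its top level with the shutter's top, 0.011 = lowest. The spring pushes back with 3 N at the top, about 5 N when level. Level (or within 1 mm), the plate's edge can ride over its chamfer; pressed less, it blocks the shutter.
- stud_top (a point): Centre of the top of the blue spring stud, an upright round pin 24 mm in diameter, chamfered 5 mm at 45 degrees to a flat top 14 mm across. It stands on the lid at x = -3, y = 36 mm of the bin, 7 mm above the shutter's top when up. The point moves with the stud; its axes are the bin's.
- ridge_face (a point): Point on the face to push of the shutter's raised ridge, in line with the stud, 8 mm above the shutter's top; the face looks to the bin's -x. The ridge is a white bar across the shutter, 8 mm thick, 110 mm long, 16 mm high above the plate. Open, the face is 13.5 mm to the +x side of the stud's centre, so a fingertip on the stud stands against it. Moves with the shutter.
- gallipot: Bystander: small steel bowl, 72 mm across, 42 mm high, beside the bin. Origin: centre of its underside.
- vial: Bystander: amber medicine vial with blue cap, 29 mm across, 52 mm high, beside the bin. Origin: centre of its underside.
- carton: Bystander: white and green ampoule carton 66 x 44 x 34 mm, beside the bin. Origin: centre of its underside.
- tape: Bystander: roll of white tape lying flat, 62 mm across, 25 mm high, beside the bin. Origin: centre of its underside.
- sanitiser: Bystander: hand sanitiser pump bottle, 60 mm across, 177 mm high. Origin: centre of its underside.
- syringe: Bystander: syringe with orange capped needle lying flat, 147 mm long, 32 mm wide, 20 mm high. Origin: under the barrel.

How it is judged:
On the way, in this order (a step that is already met when the one before it is completed fails the run):
1. the stud is pressed down level while the shutter is still open (value of joint stud above 0.0055 m and value of joint shutter below 0.004 m).
2. with the stud held down, the shutter has started to pass over it (value of joint stud above 0.0055 m and value of joint shutter above 0.008 m).
At the end, for the whole second after the job is handed in: The shutter is fully shut (within 4 mm of its stop) and at rest, the stud has sprung up through the second hole (within 2 mm of fully up), and the bin sits upright in its holder (within 12 mm and 0.05 rad of its start) (value of joint shutter above 0.081 m and value of joint stud below 0.002 m and velocity of joint shutter below 0.005 m/s and distance of bin from where it was at the start of the episode below 0.012 m and angle between bin's own z axis and vertical below 0.05 rad); the robot touches nothing.
It fails at once if the bin is lifted or shifted out of its holder (distance of bin from where it was at the start of the episode above 0.02 m).
It fails at once if the bin is tipped (angle between bin's own z axis and vertical above 0.15 rad).
It fails at once if a bystander is lifted, carried or knocked away (distance of any of gallipot, vial, carton, tape, sanitiser, syringe from where it was at the start of the episode above 0.03 m).
It also fails if it takes over 38 s, if anything falls off the work surface, if the arm or the gripper's body presses on something with over 40 N, if the wrist force passes 120 N, or if a joint passes its speed limit or range.

### The arm

A 6-joint arm with a two-finger parallel gripper is mounted at the origin on the work surface. World frame = base frame: x ahead of the robot, y to its left, z up, the work surface at z = 0. Lengths are in m, angles in rad, forces in N, time in s.
With the tool pointing down it reaches from about 0.375 to 0.9 m from the base axis. Payload 3.1 kg.
Tool frame: the origin (TCP) lies midway between the tips of the shut fingers; the grasp point (between the pads) lies 19 mm behind it; x points along the fingers, y is the direction in which the jaws open and shut, and the axes are right-handed (so a half turn about x gives the same grasp; the last joint's range is limited). The gripper opens to 85 mm and grips with 20 to 120 N. Pads are 22 mm wide; open, the fingers measure 114 mm over their backs; the gripper's body (76 mm by 85 mm) begins 54 mm behind the grasp point. The pads swing forward as they close: fully open they stand 13 mm farther back than shut.
Start: joints at [-1.377, 0.527, 1.433, -0, 1.181, -0.178], TCP at [0.227, -0.582, 0.231] pointing down, gripper open.
Joint ranges: [-3.08, 3.08], [-0.75, 2.2], [0.22, 2.44], [-1.43, 4.57], [0, 2.65], [-2.85, 2.85]. Speed limits (rad/s): [2.79, 2.79, 3.14, 3.14, 3.14, 3.14].

### API

Orientations are given as a unit quaternion [x, y, z, w].
In Python, from station import manip gives the robot as it stands.
- The arm moves only by the tool carry_out, never from a script. Its argument "commands" is a list that holds one entry, the list of rows, each a list of 7 numbers: the shift along the tool's x, y, z in units of 25 mm (1.0 is 25 mm), then the turn, a rotation vector about the tool's x, y, z in units of 5 degrees (1.0 is 5 degrees), then the finger opening in mm, from 0 to 85.4. A call has exactly 5 rows; each row is the pose to reach, as a shift and turn from the pose commanded when the call began, along the tool's axes at that moment; what a row does not reach only later rows make up. A row lasts 1/10 s, in which the tool goes at most 50 mm and 8.59 degrees, less where a joint would pass 70% of its speed; a pose out of reach is approached as far as the arm can. A call with a gripper value outside its range is refused whole. The fingers move at their own pace and stop on an object; "force" is the grip in N (left out, the last holds). Time passes only in rows, so rows that repeat a pose let the fingers close, or fill a call up. It gives the time, the measured TCP pose, the force and the opening at its end, in the units of the state.
- manip.sense(): the state, without advancing time (a new reading comes with each control period).
- manip.snapshot(name): name is "scene" or "top" or "wrist"; returns a dict with "image" (420x560x3 uint8, red, green, blue), "fx", "fy", "cx", "cy" (pixels), "k1" (the pictures are not rectified: a ray, as slopes to the right and down, at radius r is drawn at 1 + k1 r^2 times it, then the intrinsics apply), "rvec" (rotation vector, rad) and "tvec" (3), from world to camera coordinates, as OpenCV has them. Camera axes: x right, y down, z forward; pixel columns grow to the right and rows downward; lengths in m; the calibration is good to about 2 mm. A picture is of the moment at which its call begins. There is no depth.
- manip.sign_off(): hands the job in, once; it reports no verdict.
The state is a dict: "t": time; "q": joint angles; "qd": joint speeds; "tau": joint torques, N m; "tcp_pos": TCP position; "tool_rot": TCP orientation; "force": force on the tool from outside, world axes, zero at the start; "ft_torque": the same for the moment, N m; "finger_gap": opening from 0.0 (shut) to 1.0 (fully open).
Only numpy, scipy, OpenCV 4.12 (cv2) and the standard library are available. Lean on these libraries where they do the work, as an engineer would, in place of code of your own. Each camera call takes 0.05 s, during which the arm holds its last target.

## Working session

There is one attempt and no reset: what is moved stays moved. The work goes in short steps, Python scripts to look and compute and a tool call to move; the robot and the scene stay as the last step left them, time stands still between calls to the robot, and variables do not carry over. Pictures are saved under pics/ and viewed, and the job is handed in when it is done.

Besides the shell and the picture viewer there is one more tool, called after "Request:" by a JSON object that holds its "name" and its "arguments", one argument or row to a line. carry_out: Moves the arm, as the interface text tells. Its arguments: {"type":"object","properties":{"commands":{"type":"array"},"force":{"type":"number"}},"required":["commands"]}

```bash
mkdir -p pics; ls; python3 - <<'E'
from station import manip
import cv2
s=manip.sense()
for k,v in s.items(): print(k,v)
for n in ("scene","top","wrist"):
    d=manip.snapshot(n); cv2.imwrite(f"pics/{n}0.png",d["image"][:,:,::-1])
    print(n,{k:v for k,v in d.items() if k!="image"})
E
```

```text
pics
t 0.0
q [-1.37749623e+00  5.28460611e-01  1.43389448e+00 -6.00349552e-06
  1.18136592e+00 -1.78521345e-01]
qd [ 0.00018175 -0.00086199  0.000378   -0.00017947 -0.00139365  0.00040398]
tau [ 3.19894407e-04 -4.42341828e+01 -1.78025651e+01 -1.98696875e-04
  8.45996401e-03 -1.38157031e-05]
tcp_pos [ 0.22694706 -0.58158663  0.2303395 ]
tool_rot [-0.69491408 -0.13145595  0.69492912 -0.12995104]
force [ 0.17397218 -0.18195901 -0.34837265]
ft_torque [ 0.0215848  -0.0055461   0.00729467]
finger_gap 1.0046739460950909
scene {'fx': 387.09437959972746, 'fy': 387.09437959972746, 'cx': 276.40067085664816, 'cy': 203.64944629463557, 'k1': -0.030922578128341083, 'rvec': array([ 2.06436192,  0.95848637, -0.46731796]), 'tvec': array([-0.36193915, -0.16687576,  1.36934111])}
top {'fx': 451.89461319339654, 'fy': 451.89461319339654, 'cx': 276.927332147637, 'cy': 207.92807674420314, 'k1': -0.06083314382287026, 'rvec': array([ 2.12203399, -2.1728378 ,  0.11571301]), 'tvec': array([0.00549534, 0.58549489, 1.29877164])}
wrist {'fx': 353.71674909263135, 'fy': 353.71674909263135, 'cx': 278.5674343048179, 'cy': 206.18701374299798, 'k1': -0.09224042162398664, 'rvec': array([-2.37868761,  1.62518637,  0.25221819]), 'tvec': array([-0.62344006, -0.03697421,  0.37969323])}
```

View pics/top0.png

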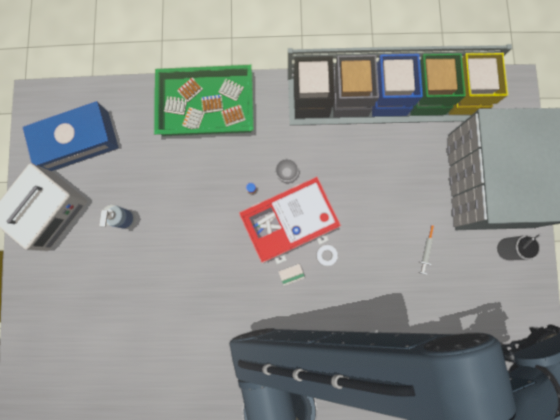

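View pics/scene0.png

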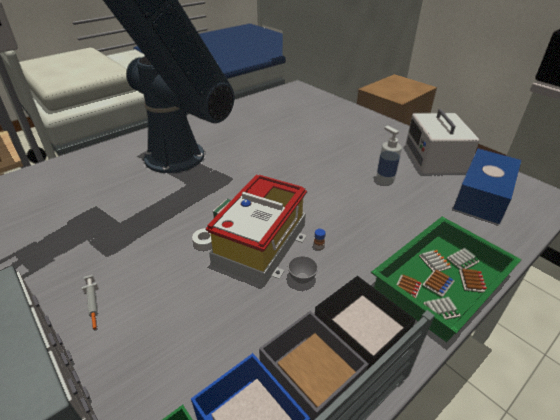

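View pics/wrist0.png

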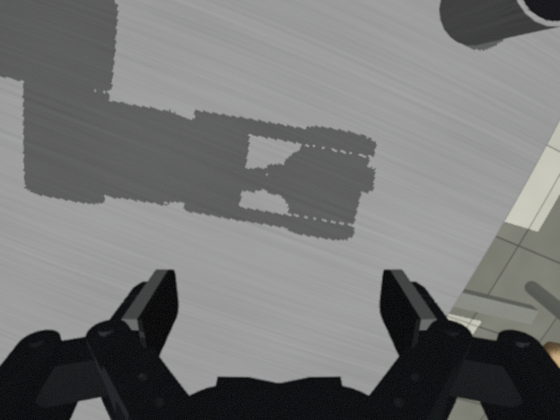

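The top view shows the red lid around (290,220) with the blue stud near (296,230) and a red disc near (324,217). The mouth is at the left, around (265,222). I'll enlarge the bin in both views.

```bash
cat > h.py <<'E'
import numpy as np, cv2
from scipy.spatial.transform import Rotation as R
from scipy.optimize import least_squares
def cam(d): return (np.array([[d['fx'],0,d['cx']],[0,d['fy'],d['cy']],[0,0,1.]]),np.array([d['k1'],0,0,0,0.]),np.array(d['rvec']),np.array(d['tvec']))
def proj(d,P):
    K,D,r,t=cam(d); return cv2.projectPoints(np.array(P,float).reshape(-1,3),r,t,K,D)[0].reshape(-1,2)
def onplane(d,uv,z):
    K,D,r,t=cam(d); n=cv2.undistortPoints(np.array(uv,float).reshape(-1,1,2),K,D).reshape(-1,2)
    M=cv2.Rodrigues(r)[0]; C=-M.T@t; ray=np.c_[n,np.ones(len(n))]@M
    return C+ray*((z-C[2])/ray[:,2])[:,None]
def crop(im,x0,y0,w,h,s,name):
    cv2.imwrite(name,cv2.resize(im[y0:y0+h,x0:x0+w,::-1],None,fx=s,fy=s,interpolation=cv2.INTER_CUBIC))
E
python3 - <<'E'
from h import *
from station import manip
d=manip.snapshot('top'); crop(d['image'],230,150,130,100,6,'pics/top1.png')
d=manip.snapshot('scene'); crop(d['image'],190,160,130,100,6,'pics/scene1.png')
E
```

```text
(no output)
```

View pics/top1.png

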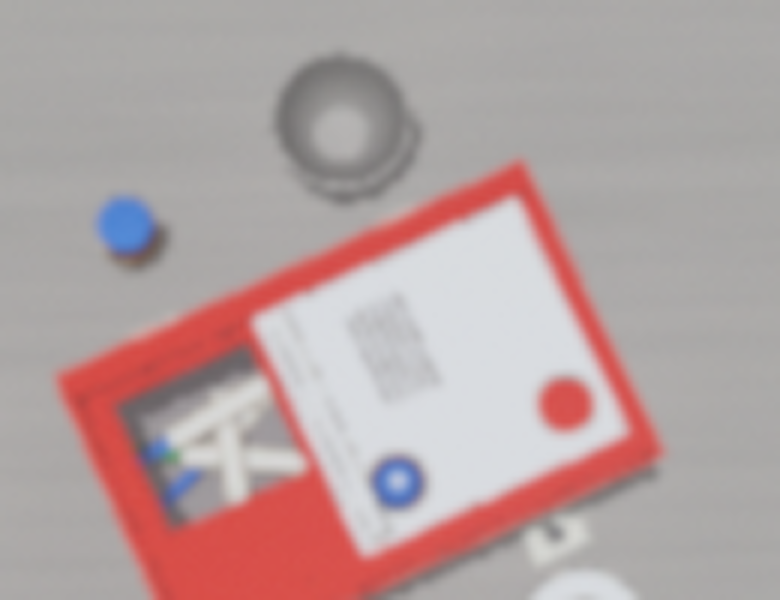

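View pics/scene1.png

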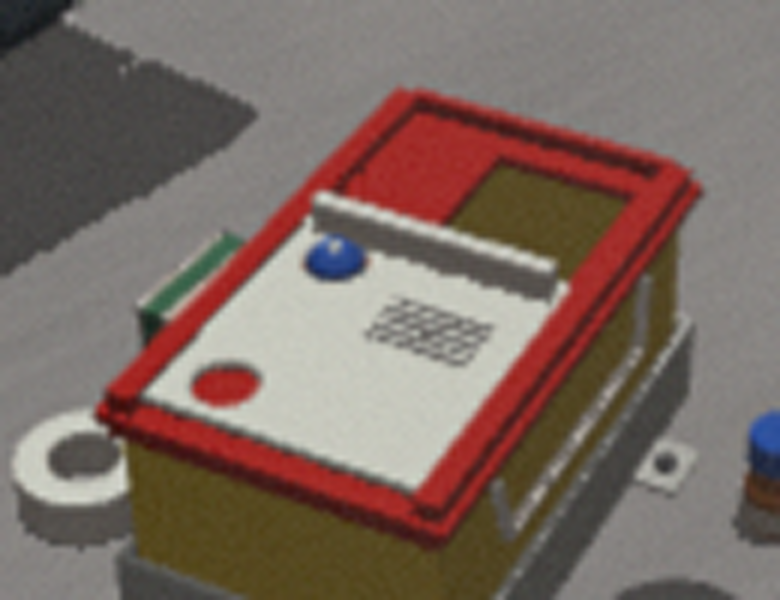

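```bash
cat > fit.py <<'E'
from h import *
from station import manip
top=manip.snapshot('top'); sc=manip.snapshot('scene')
T=[((398,482),(-3,36,130)),((565,405),(-88,36,123)),((60,378),(120,-76,118)),((522,162),(-120,-76,118)),((660,452),(-120,76,118)),]
S=[((336,246),(-3,36,130)),((227,384),(-88,36,123)),((405,92),(120,76,126)),((700,190),(120,-76,118)),((440,545),(-120,-76,118)),((100,412),(-120,76,118))]
c=lambda L,o:(np.array([((u+.5)/6-.5+o[0],(v+.5)/6-.5+o[1]) for (u,v),_ in L]),np.array([p for _,p in L])/1000.)
tu,tp=c(T,(230,150)); su,sp=c(S,(190,160))
def W(p,P): 
    cs,sn=np.cos(p[2]),np.sin(p[2]); return np.c_[p[0]+cs*P[:,0]-sn*P[:,1],p[1]+sn*P[:,0]+cs*P[:,1],P[:,2]+.004]
def rs(p,which='ts'):
    r=[]
    if 't' in which: r.append((proj(top,W(p,tp))-tu))
    if 's' in which: r.append((proj(sc,W(p,sp))-su))
    return np.vstack(r)
for w in ('ts','t','s'):
    o=least_squares(lambda p:rs(p,w).ravel(),[.5,0,2.0],loss='soft_l1'); print(w,o.x,W(o.x,np.array([[-.003,.036,.130],[.0105,.036,.131]])).round(4).tolist()); print(rs(o.x,w).round(2).tolist())
E
python3 fit.py
```

```text
ts [ 0.5456257  -0.04280427  1.97463817] [[0.5137, -0.0597, 0.134], [0.5084, -0.0473, 0.135]]
[[-0.25, -0.78], [0.01, -0.58], [-1.3, -1.44], [0.31, -0.96], [0.75, 0.13], [-0.23, 0.13], [-0.53, -0.38], [-1.51, -1.75], [0.79, -0.9], [0.28, -1.43], [-1.49, -0.37]]
t [ 0.54320432 -0.04307729  1.98542755] [[0.5115, -0.0603, 0.134], [0.506, -0.048, 0.135]]
[[-0.0, 0.03], [0.12, -0.08], [-1.27, -0.03], [-0.03, -0.4], [0.95, 0.46]]
s [ 0.54867223 -0.04345033  1.96483372] [[0.5166, -0.06, 0.134], [0.5114, -0.0476, 0.135]]
[[0.37, 0.73], [-0.25, 0.2], [-0.49, -1.21], [1.73, -0.0], [0.29, -0.48], [-1.25, 0.08]]
```

```bash
cat > go.py <<'E'
# go.py x y z [yaw of tool z]: shift (25mm units) and turn (5deg units) in present tool axes
from h import *; import sys
from station import manip
s=manip.sense(); r0=R.from_quat(s['tool_rot'])
print('t',s['t'],'tcp',s['tcp_pos'].round(4),'F',s['force'].round(2),'\naxes',r0.as_matrix().round(3).tolist(), 'q',np.round(s['q'],3))
if len(sys.argv)>3:
    p=np.array([float(a) for a in sys.argv[1:4]]); print('shift',(r0.inv().apply(p-s['tcp_pos'])/.025).round(3))
if len(sys.argv)>4:
    a=float(sys.argv[4])
    for a in (a,a+np.pi):
        z=np.array([np.cos(a),np.sin(a),0]); x=np.array([0,0,-1.]); r1=R.from_matrix(np.c_[x,np.cross(z,x),z])
        print('turn',((r0.inv()*r1).as_rotvec(degrees=True)/5).round(3))
E
python3 go.py 0.513 -0.060 0.20 1.978
```

```text
t 0.35 tcp [ 0.227  -0.5821  0.2311] F [-1.14 -0.64  0.18] 
axes [[-0.0, 0.363, -0.932], [0.001, -0.932, -0.363], [-1.0, -0.001, -0.0]] q [-1.377  0.528  1.433 -0.     1.181 -0.178]
shift [  1.252 -15.302 -18.243]
turn [1.7594e+01 4.0000e-03 5.0000e-03]
turn [-1.8406e+01 -6.0000e-03  4.0000e-03]
```

Request:
{"name": "carry_out", "arguments": {
  "commands": [
    [[0.1,-1.2,-1.45,-1.5,0,0,0],[0.2,-2.4,-2.9,-3,0,0,0],[0.3,-3.6,-4.35,-4.5,0,0,0],[0.4,-4.8,-5.8,-6,0,0,0],[0.5,-6,-7.2,-7.5,0,0,0]]
  ],
  "force": 40
}}

```text
t: 0.85
tcp_pos: [0.341, -0.3755, 0.2189]
tool_rot: [0.615, 0.348, -0.615, 0.349]
force: [1.1, 1.0, -0.0]
finger_gap: 0.147
```

```bash
python3 go.py 0.513 -0.060 0.20 1.978
```

```text
t 0.85 tcp [ 0.341  -0.3755  0.2189] F [ 1.14  0.99 -0.05] 
axes [[0.0, 0.858, -0.514], [-0.0, -0.514, -0.858], [-1.0, 0.001, 0.0]] q [-1.054  0.387  1.738  0.     1.016 -0.515]
shift [  0.754  -0.582 -14.363]
turn [ 2.5151e+01 -7.0000e-03 -4.0000e-03]
turn [-1.0849e+01  4.0000e-03 -6.0000e-03]
```

Request:
{"name": "carry_out", "arguments": {
  "commands": [
    [[0.1,-0.1,-1.8,-1.5,0,0,0],[0.2,-0.2,-3.6,-3,0,0,0],[0.3,-0.3,-5.4,-4.5,0,0,0],[0.4,-0.4,-7.2,-6,0,0,0],[0.5,-0.4,-9,-7.5,0,0,0]]
  ]
}}

```text
t: 1.35
tcp_pos: [0.4488, -0.1778, 0.2065]
tool_rot: [0.47, 0.528, -0.47, 0.528]
force: [0.1, -0.5, 0.3]
finger_gap: -0.0
```

```bash
python3 go.py 0.513 -0.060 0.20 1.978
```

```text
t 1.35 tcp [ 0.4488 -0.1778  0.2065] F [ 0.12 -0.51  0.28] 
axes [[0.0, 0.993, 0.115], [-0.0, 0.115, -0.993], [-1.0, 0.0, 0.0]] q [-0.609  0.374  1.809 -0.     0.958 -0.724]
shift [ 0.259  3.092 -4.385]
turn [ 3.2653e+01 -4.0000e-03 -5.0000e-03]
turn [-3.347e+00  4.000e-03 -3.000e-03]
```

Request:
{"name": "carry_out", "arguments": {
  "commands": [
    [[0.1,1,-1.5,-1.2,0,0,0],[0.2,2,-3,-2.4,0,0,0],[0.26,3.09,-4.39,-3.35,0,0,0],[0.26,3.09,-4.39,-3.35,0,0,0],[0.26,3.09,-4.39,-3.35,0,0,0]]
  ]
}}

```text
t: 1.85
tcp_pos: [0.5132, -0.0611, 0.1998]
tool_rot: [0.389, 0.59, -0.39, 0.59]
force: [-0.8, 0.1, -0.2]
finger_gap: -0.002
```

```bash
python3 go.py 0.513 -0.060 0.20 1.978; python3 - <<'E'
from h import *
from station import manip
d=manip.snapshot('wrist'); cv2.imwrite('pics/w1.png',d['image'][:,:,::-1]); np.save('w1.npy',d,allow_pickle=True)
s=manip.sense(); print(proj(d,[[.513,-.06,.134],[.5115,-.0603,.134],s['tcp_pos']]))
E
```

```text
t 1.85 tcp [ 0.5132 -0.0611  0.1998] F [-0.77  0.09 -0.21] 
axes [[-0.0, 0.919, 0.394], [-0.0, 0.394, -0.919], [-1.0, -0.0, 0.0]] q [-3.350e-01  4.260e-01  1.736e+00 -1.000e-03  9.800e-01 -7.390e-01]
shift [-0.009  0.011 -0.042]
turn [ 3.5971e+01  7.0000e-03 -6.0000e-03]
turn [-0.029  0.004  0.004]
[[276.45378948 222.74396274]
 [274.04958294 222.26923955]
 [273.25005634 276.87490564]]
```

View pics/w1.png

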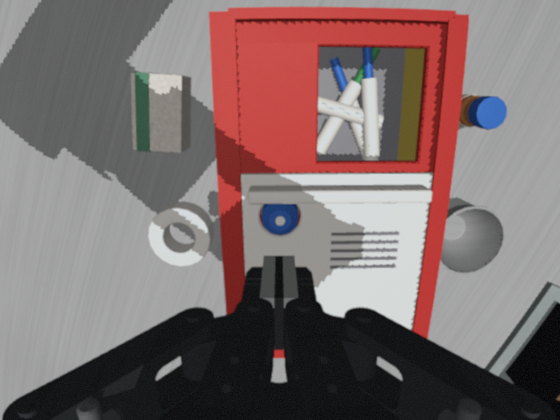

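Wrist view: the stud top is at about (280,220), the ridge lies straight across at y≈190 and the shutter is square to the tool. The fingers are at (280,275).

```bash
python3 - <<'E'
from h import *
d=np.load('w1.npy',allow_pickle=True).item()
crop(d['image'],220,160,100,80,8,'pics/w1c.png')
p=onplane(d,[[280,220]],.134); print(p)
# yaw from ridge top front edge ends z=.143: left (250,200)?right(431,200)
a=onplane(d,[[211,15],[467,15],[246,188],[433,188]],.122);print(a)
E
```

```text
[[ 0.51431492 -0.05746205  0.134     ]]
[[ 0.43095549  0.03698773  0.122     ]
 [ 0.56663168  0.09817597  0.122     ]
 [ 0.48748479 -0.0499978   0.122     ]
 [ 0.59895755 -0.00203812  0.122     ]]
```

View pics/w1c.png

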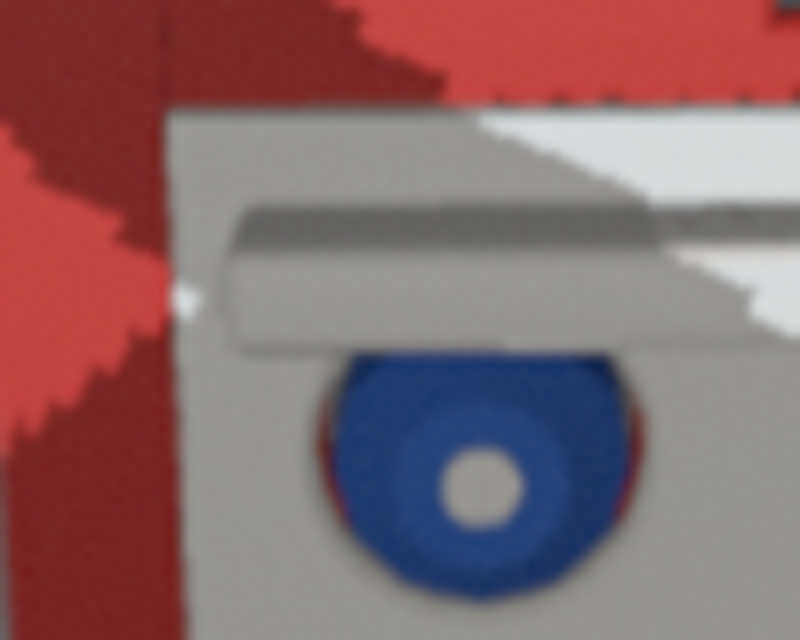

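```bash
python3 - <<'E'
from h import *
d=np.load('w1.npy',allow_pickle=True).item()
tcp=np.array([.5132,-.0611,.1998]); bx=np.array([-.394,.919,0]); ty=np.array([.919,.394,0])
for ox in (-11,0,11):
  for oy in (-14,0,14): print(ox,oy,proj(d,[tcp+ox/1e3*bx+oy/1e3*ty, ]).round(1))
K,D,r,t=cam(d); M=cv2.Rodrigues(r)[0]; C=-M.T@t; print('cam rel',(C-tcp)@np.c_[bx,ty,[0,0,1]], 'fwd',M[2]@np.c_[bx,ty,[0,0,1]])
s=onplane(d,[[280.6,221.2]],.134)[0]-tcp; g=onplane(d,[[280.6,203.7]],.143)[0]-tcp
print('stud',s@bx,s@ty,'ridge face',g@bx)
crop(d['image'],220,240,120,90,6,'pics/w1d.png')
E
```

```text
-11 -14 [[244.6 296.8]]
-11 0 [[275.1 296.9]]
-11 14 [[305.6 296.8]]
0 -14 [[243.8 275.6]]
0 0 [[275.  275.6]]
0 14 [[306.3 275.6]]
11 -14 [[243.  253.2]]
11 0 [[274.9 253.3]]
11 14 [[306.9 253.2]]
cam rel [0.07707939 0.00164689 0.14131756] fwd [-3.00162101e-01 -3.42995131e-04 -9.53878557e-01]
stud 0.002111078345235965 0.0028318536158836185 ridge face 0.016263529184269647
```

View pics/w1d.png

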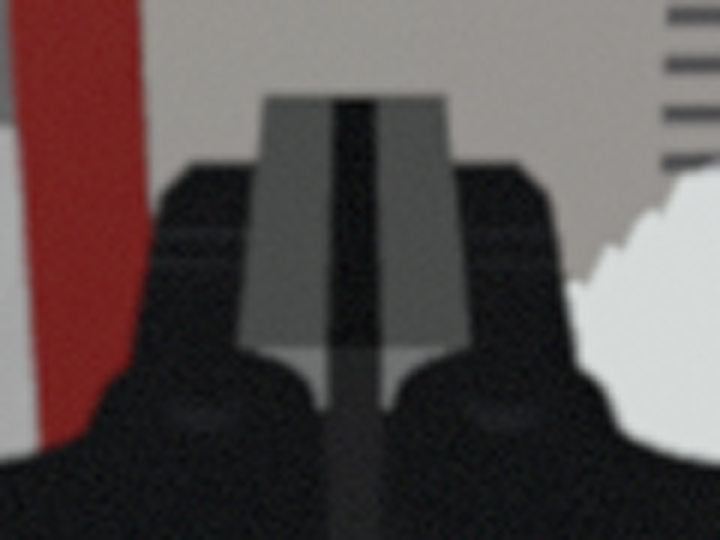

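The pad tip is 13.5 x 22 mm. Relative to the hand, the stud is about 3 mm forward and 0.5 mm sideways, and the ridge face about 17 mm forward. I'll descend to just above the stud.

Request:
{"name": "carry_out", "arguments": {
  "commands": [
    [[0.6,0.02,-0.06,0,0,0,0],[1.2,0.02,-0.06,0,0,0,0],[1.8,0.02,-0.06,0,0,0,0],[2.36,0.02,-0.06,0,0,0,0],[2.36,0.02,-0.06,0,0,0,0]]
  ]
}}

```text
t: 2.4
tcp_pos: [0.5109, -0.0617, 0.1394]
tool_rot: [0.391, 0.591, -0.391, 0.588]
force: [0.5, -0.2, 0.3]
finger_gap: -0.002
```

```bash
python3 go.py 0.513 -0.060 0.1265 1.978; python3 - <<'E'
from h import *
from station import manip
d=manip.snapshot('wrist'); crop(d['image'],180,180,200,150,4,'pics/w2.png')
d=manip.snapshot('scene'); crop(d['image'],190,140,130,100,6,'pics/s2.png')
E
```

```text
t 2.4 tcp [ 0.5109 -0.0617  0.1394] F [ 0.46 -0.17  0.34] 
axes [[-0.004, 0.921, 0.388], [0.001, 0.388, -0.921], [-1.0, -0.003, -0.003]] q [-0.337  0.519  1.792 -0.     0.834 -0.736]
shift [ 0.515  0.105 -0.03 ]
turn [35.906  0.062  0.049]
turn [-0.094 -0.031  0.039]
```

View pics/w2.png

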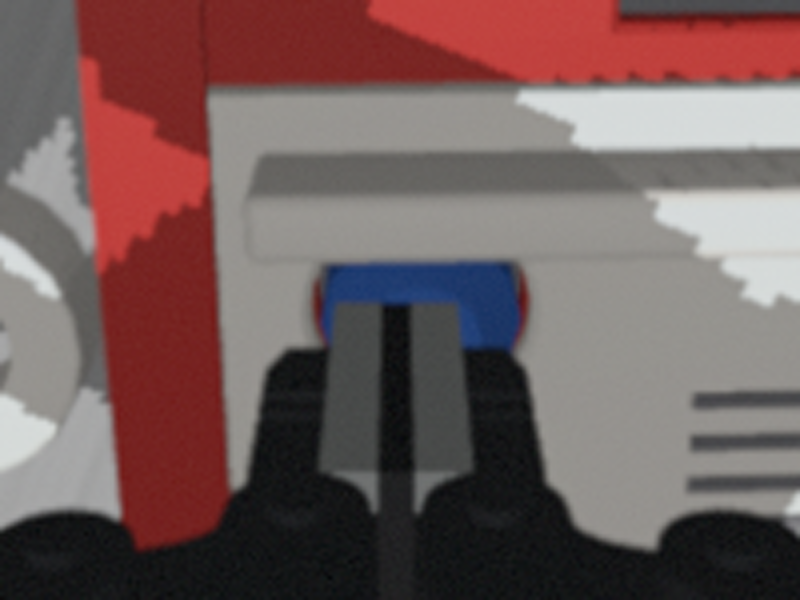

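View pics/s2.png

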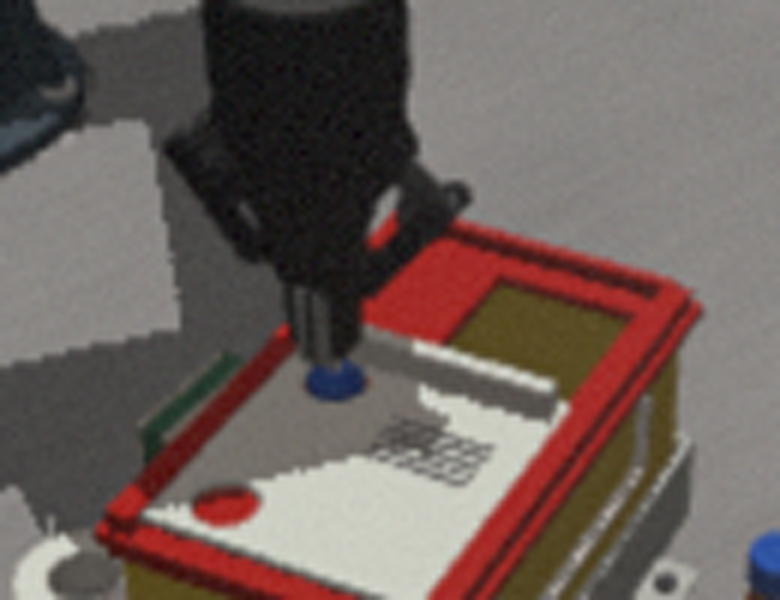

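The finger sits about 2 mm too far left of the stud. I'll correct that, then press.

Request:
{"name": "carry_out", "arguments": {
  "commands": [
    [[0.05,0.09,-0.04,0,0,0,0],[0.1,0.09,-0.04,0,0,0,0],[0.2,0.09,-0.04,0,0,0,0],[0.3,0.09,-0.04,0,0,0,0],[0.3,0.09,-0.04,0,0,0,0]]
  ]
}}

```text
t: 3.0
tcp_pos: [0.5148, -0.0585, 0.1334]
tool_rot: [0.39, 0.59, -0.39, 0.59]
force: [-0.2, 0.0, 2.9]
finger_gap: 0.001
```

```bash
python3 go.py 0.513 -0.060 0.1265 1.978; python3 - <<'E'
from h import *
from station import manip
d=manip.snapshot('wrist'); crop(d['image'],180,180,200,150,4,'pics/w3.png')
E
```

```text
t 3.0 tcp [ 0.5148 -0.0585  0.1334] F [-0.18  0.04  2.87] 
axes [[0.0, 0.92, 0.392], [-0.0, 0.392, -0.92], [-1.0, 0.0, 0.0]] q [-0.329  0.531  1.792 -0.     0.818 -0.732]
shift [ 0.277 -0.09   0.025]
turn [ 3.5947e+01 -6.0000e-03 -8.0000e-03]
turn [-0.053  0.005 -0.004]
```

View pics/w3.png

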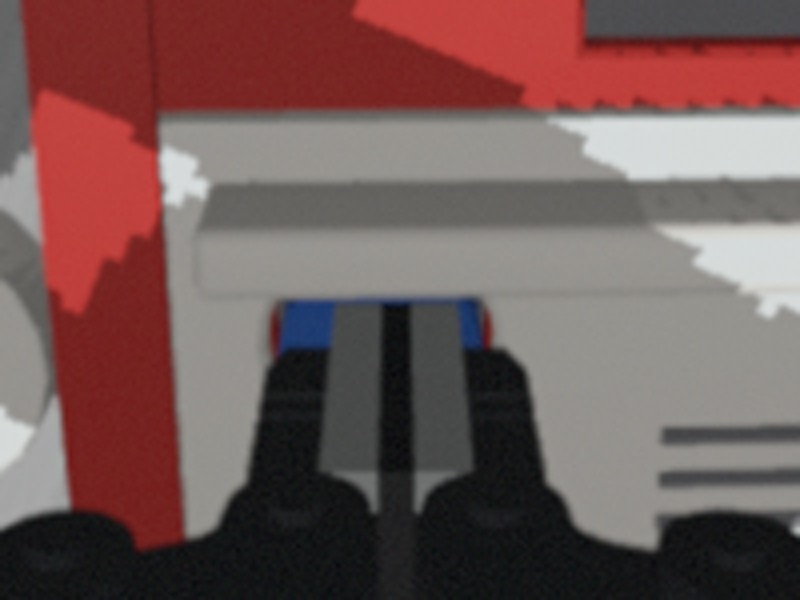

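Contact: F = 2.9 N at z 0.1334, which matches the stud's top at 0.134. Next I'll press to level.

Request:
{"name": "carry_out", "arguments": {
  "commands": [
    [[0.06,-0.03,0.02,0,0,0,0],[0.12,-0.04,0.02,0,0,0,0],[0.2,-0.04,0.02,0,0,0,0],[0.28,-0.04,0.02,0,0,0,0],[0.28,-0.04,0.02,0,0,0,0]]
  ]
}}

```text
t: 3.55
tcp_pos: [0.5144, -0.0593, 0.1263]
tool_rot: [0.39, 0.589, -0.39, 0.59]
force: [3.0, 3.1, 4.3]
finger_gap: -0.001
```

```bash
python3 go.py 0.513 -0.060 0.1265 1.978; python3 - <<'E'
from h import *
from station import manip
d=manip.snapshot('wrist'); crop(d['image'],180,180,200,150,4,'pics/w4.png')
E
python3 go.py 0.513 -0.060 0.1265 1.978
```

```text
t 3.55 tcp [ 0.5144 -0.0593  0.1263] F [3.   3.11 4.27] 
axes [[0.001, 0.92, 0.391], [0.0, 0.391, -0.92], [-1.0, 0.001, 0.0]] q [-3.310e-01  5.430e-01  1.798e+00  1.000e-03  7.990e-01 -7.340e-01]
shift [-0.008 -0.064  0.005]
turn [ 3.5943e+01 -2.0000e-02 -6.0000e-03]
turn [-0.057  0.004 -0.013]
t 3.6 tcp [ 0.5144 -0.0593  0.1264] F [2.49 3.7  4.88] 
axes [[0.001, 0.92, 0.391], [-0.0, 0.391, -0.92], [-1.0, 0.001, 0.0]] q [-3.310e-01  5.430e-01  1.798e+00  1.000e-03  8.000e-01 -7.340e-01]
shift [-0.003 -0.062  0.003]
turn [ 3.5943e+01 -1.9000e-02 -8.0000e-03]
turn [-0.057  0.005 -0.012]
```

View pics/w4.png

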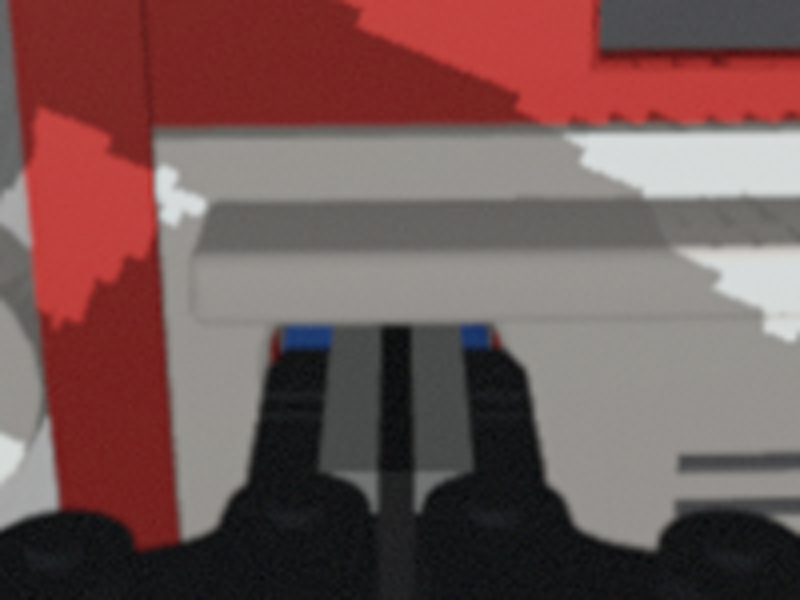

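The stud is at level: z 0.1264 and 4.9 N, with small sideways friction. I'll hold it down and start pushing.

Request:
{"name": "carry_out", "arguments": {
  "commands": [
    [[0,0,-0.12,0,0,0,0],[0,0,-0.24,0,0,0,0],[0,0,-0.36,0,0,0,0],[0,0,-0.48,0,0,0,0],[0,0,-0.6,0,0,0,0]]
  ]
}}

```text
t: 4.1
tcp_pos: [0.5107, -0.0495, 0.1272]
tool_rot: [0.388, 0.587, -0.39, 0.594]
force: [2.9, -15.2, 5.6]
finger_gap: -0.001
```

```bash
python3 go.py 0.4815 0.0175 0.128 1.978; python3 - <<'E'
from h import *
from station import manip
d=manip.snapshot('wrist'); crop(d['image'],140,100,280,220,2.8,'pics/w5.png')
E
```

```text
t 4.1 tcp [ 0.5107 -0.0495  0.1272] F [  2.88 -15.2    5.61] 
axes [[0.006, 0.919, 0.394], [-0.008, 0.394, -0.919], [-1.0, 0.003, 0.01]] q [-0.311  0.535  1.814 -0.008  0.785 -0.711]
shift [-0.06  -0.016 -2.924]
turn [35.979 -0.046 -0.178]
turn [-0.02   0.114 -0.029]
```

View pics/w5.png

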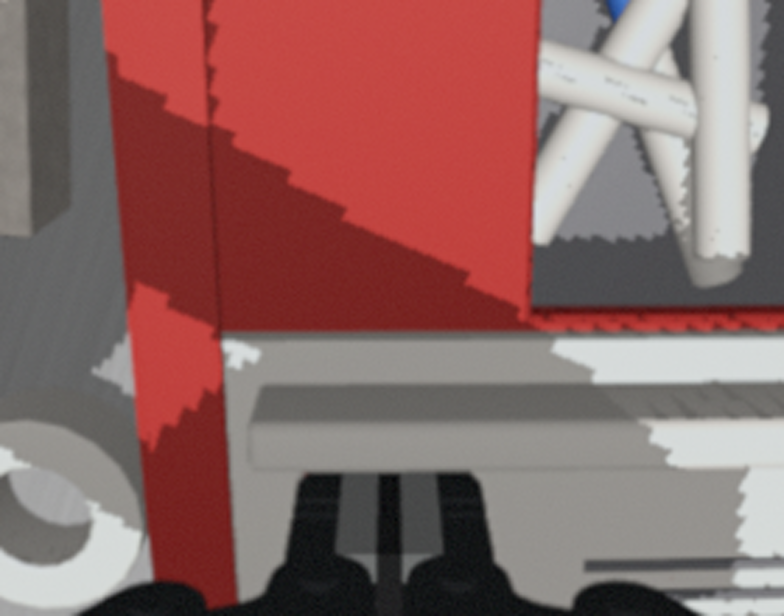

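```bash
python3 go.py 0.4815 0.0175 0.128 1.978; python3 - <<'E'
from h import *
from station import manip
bx=np.array([-.394,.919,0])
d=np.load('w1.npy',allow_pickle=True).item()
crop(d['image'],290,140,80,60,10,'pics/w1e.png')
d=manip.snapshot('wrist'); np.save('w5.npy',d,allow_pickle=True); crop(d['image'],300,180,80,60,10,'pics/w5e.png')
E
python3 go.py 0.4815 0.0175 0.128 1.978
```

```text
t 4.15 tcp [ 0.5109 -0.0493  0.1273] F [  3.41 -13.02   2.16] 
axes [[0.007, 0.919, 0.394], [-0.008, 0.394, -0.919], [-1.0, 0.003, 0.01]] q [-0.311  0.535  1.813 -0.008  0.784 -0.711]
shift [-0.056 -0.028 -2.919]
turn [35.977 -0.059 -0.18 ]
turn [-0.023  0.115 -0.038]
t 4.2 tcp [ 0.511  -0.0494  0.1273] F [  3.1  -11.45   2.95] 
axes [[0.007, 0.919, 0.394], [-0.008, 0.394, -0.919], [-1.0, 0.003, 0.01]] q [-0.311  0.535  1.813 -0.007  0.785 -0.711]
shift [-0.057 -0.029 -2.923]
turn [35.973 -0.059 -0.174]
turn [-0.026  0.111 -0.038]
```

View pics/w1e.png

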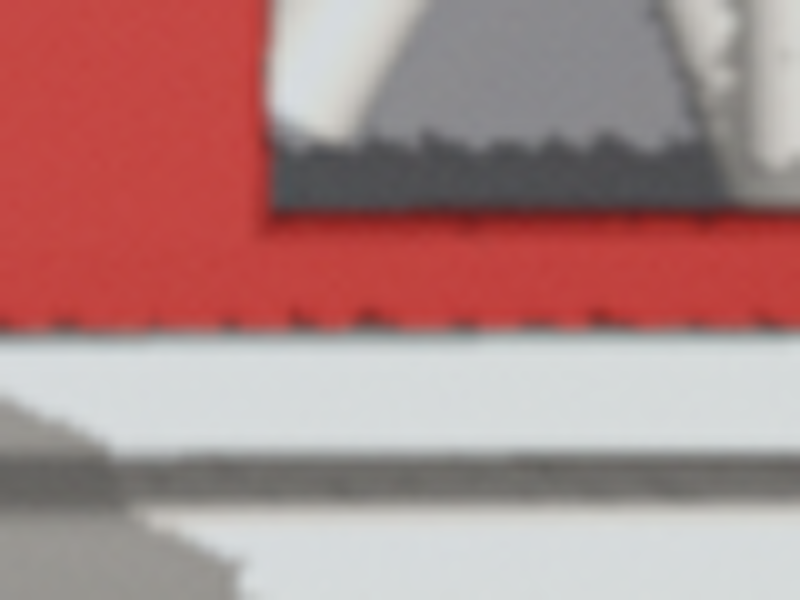

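View pics/w5e.png

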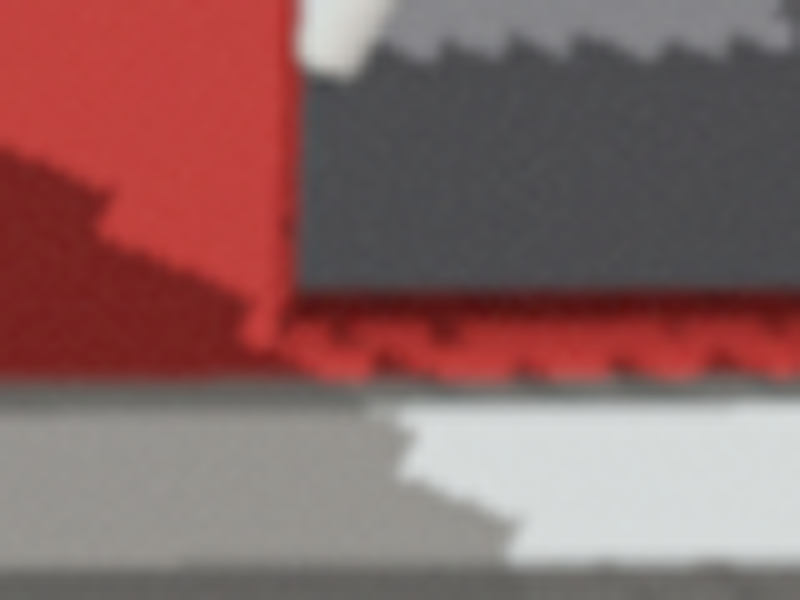

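```bash
python3 - <<'E'
from h import *
bx=np.array([-.394,.919,0]); ty=np.array([.919,.394,0])
for n,m,p,u in(('w1',161.3,173.2,340),('w5',209.2,220,350)):
  d=np.load(n+'.npy',allow_pickle=True).item()
  a=onplane(d,[[u,m]],.122)[0]; b=onplane(d,[[u,p]],.127)[0]
  print(n,'mouth-plate',(a-b)@bx, 'mouth bx',a@bx)
  if n=='w5':
    for z,v in((.143,100+470/2.8),): g=onplane(d,[[279,v]],z)[0]; print('ridge rear top edge rel mouth',(g-a)@bx)
  else: g=onplane(d,[[279,203.7]],.143)[0]; print('ridge rel mouth',(g-a)@bx)
# mouth corner
d=np.load('w1.npy',allow_pickle=True).item(); a=onplane(d,[[316.8,161.3]],.122)[0]
d=np.load('w5.npy',allow_pickle=True).item(); b=onplane(d,[[329.5,209.2]],.122)[0]
print('corner shift bx,ty',(b-a)@bx,(b-a)@ty)
E
```

```text
w1 mouth-plate 0.00653880265233197 mouth bx -0.22073676278157306
ridge rel mouth -0.02135096567648394
w5 mouth-plate 0.003181722119169986 mouth bx -0.21708687377851374
ridge rear top edge rel mouth -0.017362758818252146
corner shift bx,ty 0.003704697752234783 0.0009046884509211707
```

The shutter has moved about 3.5 mm. The plate's edge is now on the stud's chamfer, with about 12 N of resistance. I'll push a little further, gently.

Request:
{"name": "carry_out", "arguments": {
  "commands": [
    [[0.02,0,-0.03,0,0,0,0],[0.02,0,-0.06,0,0,0,0],[0.02,0,-0.09,0,0,0,0],[0.02,0,-0.12,0,0,0,0],[0.02,0,-0.12,0,0,0,0]]
  ]
}}

```text
t: 4.7
tcp_pos: [0.5102, -0.0474, 0.127]
tool_rot: [0.388, 0.586, -0.39, 0.594]
force: [3.2, -13.5, 4.7]
finger_gap: -0.001
```

```bash
python3 go.py 0.4815 0.0175 0.128 1.978; python3 - <<'E'
from h import *
from station import manip
d=manip.snapshot('wrist'); crop(d['image'],140,100,280,220,2.8,'pics/w6.png')
d=manip.snapshot('scene'); crop(d['image'],180,140,150,110,5,'pics/s6.png')
E
```

```text
t 4.7 tcp [ 0.5102 -0.0474  0.127 ] F [  3.21 -13.5    4.7 ] 
axes [[0.007, 0.919, 0.393], [-0.008, 0.394, -0.919], [-1.0, 0.004, 0.01]] q [-0.308  0.534  1.816 -0.008  0.781 -0.707]
shift [-0.072 -0.033 -2.839]
turn [35.968 -0.064 -0.189]
turn [-0.032  0.12  -0.041]
```

View pics/w6.png

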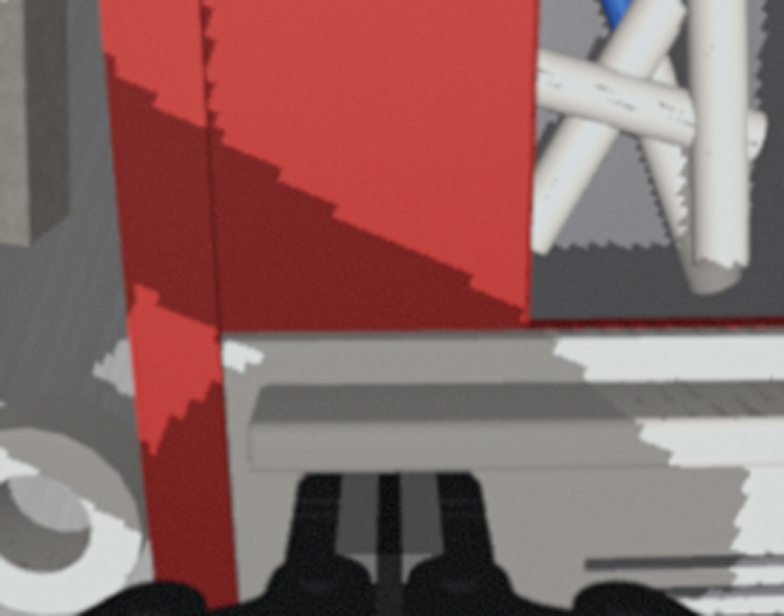

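View pics/s6.png

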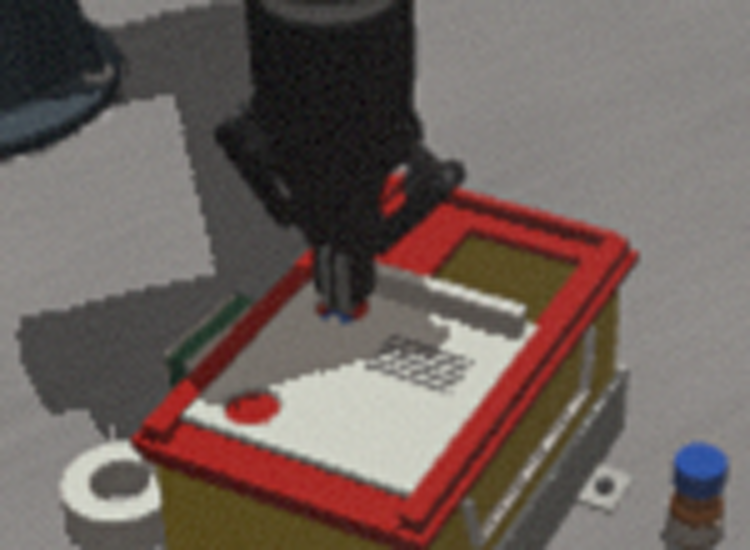

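The shutter is creeping forward at a steady 13 N and the bin is stable, so I'll continue.

Request:
{"name": "carry_out", "arguments": {
  "commands": [
    [[0.01,0,-0.06,0,0,0,0],[0.01,0,-0.12,0,0,0,0],[0.01,0,-0.18,0,0,0,0],[0.01,0,-0.24,0,0,0,0],[0.01,0,-0.3,0,0,0,0]]
  ]
}}

```text
t: 5.3
tcp_pos: [0.5028, -0.036, 0.1252]
tool_rot: [0.389, 0.591, -0.39, 0.59]
force: [-0.1, -5.4, 1.5]
finger_gap: -0.0
```

```bash
python3 go.py 0.4815 0.0175 0.128 1.978; python3 - <<'E'
from h import *
from station import manip
d=manip.snapshot('wrist'); crop(d['image'],140,100,280,220,2.8,'pics/w7.png')
d=manip.snapshot('scene'); crop(d['image'],180,140,150,110,5,'pics/s7.png')
E
```

```text
t 5.3 tcp [ 0.5028 -0.036   0.1252] F [-0.06 -5.41  1.46] 
axes [[-0.002, 0.92, 0.393], [-0.001, 0.393, -0.92], [-1.0, -0.002, -0.0]] q [-0.293  0.532  1.83  -0.002  0.781 -0.695]
shift [-0.114  0.058 -2.304]
turn [3.5961e+01 4.3000e-02 1.0000e-03]
turn [-0.039 -0.     0.027]
```

View pics/w7.png

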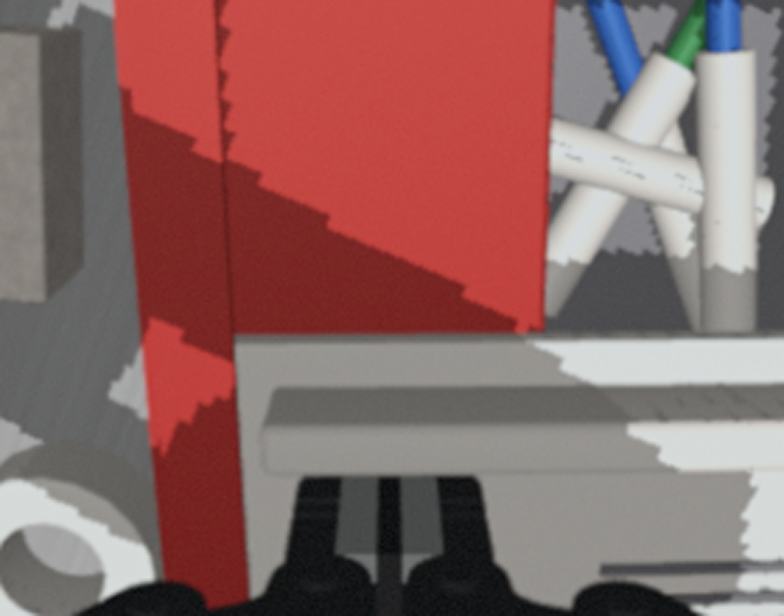

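View pics/s7.png

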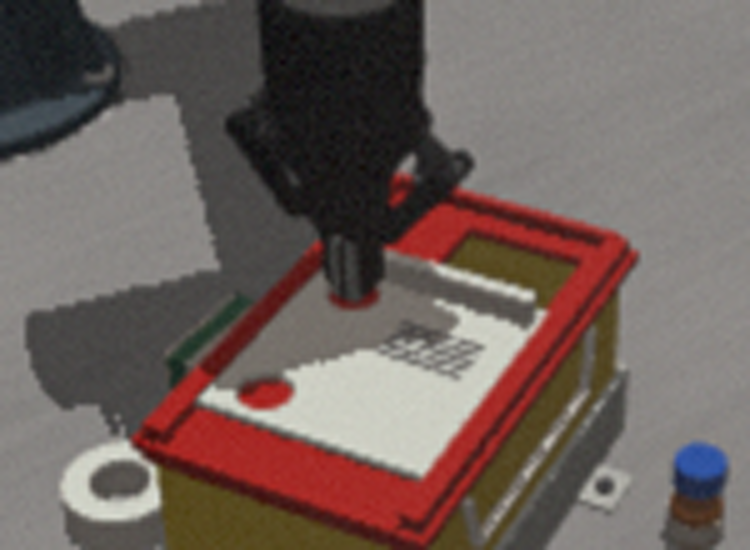

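The plate has ridden over the stud: about 17 mm of travel, the stud is covered and the force has dropped. I'll raise the tip just above the plate and continue along the ridge.

Request:
{"name": "carry_out", "arguments": {
  "commands": [
    [[-0.2,0.02,0,0,0,0,0],[-0.2,0.03,-0.25,0,0,0,0],[-0.2,0.03,-0.5,0,0,0,0],[-0.2,0.04,-0.75,0,0,0,0],[-0.2,0.04,-1,0,0,0,0]]
  ]
}}

```text
t: 5.9
tcp_pos: [0.4943, -0.0126, 0.1307]
tool_rot: [0.389, 0.59, -0.39, 0.59]
force: [-0.9, -4.9, -0.3]
finger_gap: 0.001
```

```bash
python3 go.py 0.4815 0.0175 0.130 1.978; python3 - <<'E'
from h import *
from station import manip
d=manip.snapshot('wrist'); crop(d['image'],140,60,280,220,2.8,'pics/w8.png')
d=manip.snapshot('scene'); crop(d['image'],180,140,150,110,5,'pics/s8.png')
E
```

```text
t 5.9 tcp [ 0.4943 -0.0126  0.1307] F [-0.91 -4.86 -0.29] 
axes [[-0.001, 0.92, 0.392], [-0.001, 0.392, -0.92], [-1.0, -0.002, 0.0]] q [-0.251  0.513  1.851 -0.002  0.779 -0.653]
shift [ 0.026  0.    -1.307]
turn [ 3.5954e+01  2.7000e-02 -3.0000e-03]
turn [-0.046  0.002  0.017]
```

View pics/s8.png

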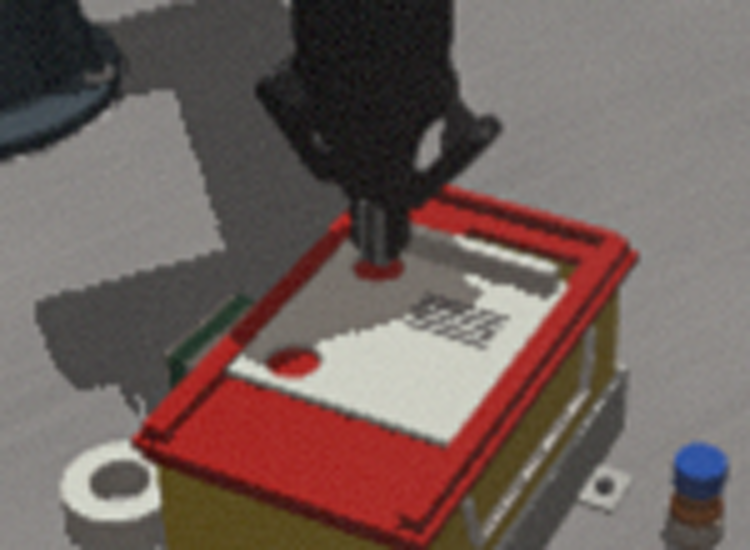

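Request:
{"name": "carry_out", "arguments": {
  "commands": [
    [[0,0,-0.25,0,0,0,0],[0,0,-0.5,0,0,0,0],[0,0,-0.75,0,0,0,0],[0,0,-1,0,0,0,0],[0,0,-1.25,0,0,0,0]]
  ]
}}

```text
t: 6.5
tcp_pos: [0.4821, 0.016, 0.1306]
tool_rot: [0.389, 0.59, -0.39, 0.59]
force: [-1.3, -5.7, 0.7]
finger_gap: -0.004
```

```bash
python3 go.py 0.4815 0.0175 0.130 1.978; python3 - <<'E'
from h import *
from station import manip
d=manip.snapshot('wrist'); crop(d['image'],140,60,280,220,2.8,'pics/w9.png')
d=manip.snapshot('scene'); crop(d['image'],180,140,150,110,5,'pics/s9.png')
E
```

```text
t 6.5 tcp [0.4821 0.016  0.1306] F [-1.3  -5.72  0.67] 
axes [[-0.001, 0.92, 0.392], [-0.001, 0.392, -0.92], [-1.0, -0.002, 0.0]] q [-0.198  0.501  1.88  -0.002  0.761 -0.6  ]
shift [ 0.024  0.001 -0.064]
turn [ 3.5951e+01  2.9000e-02 -4.0000e-03]
turn [-0.049  0.002  0.018]
```

View pics/s9.png

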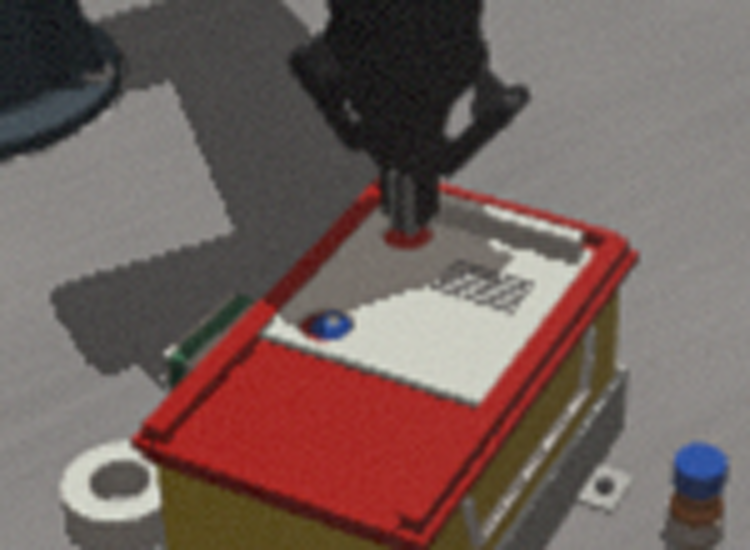

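View pics/w9.png

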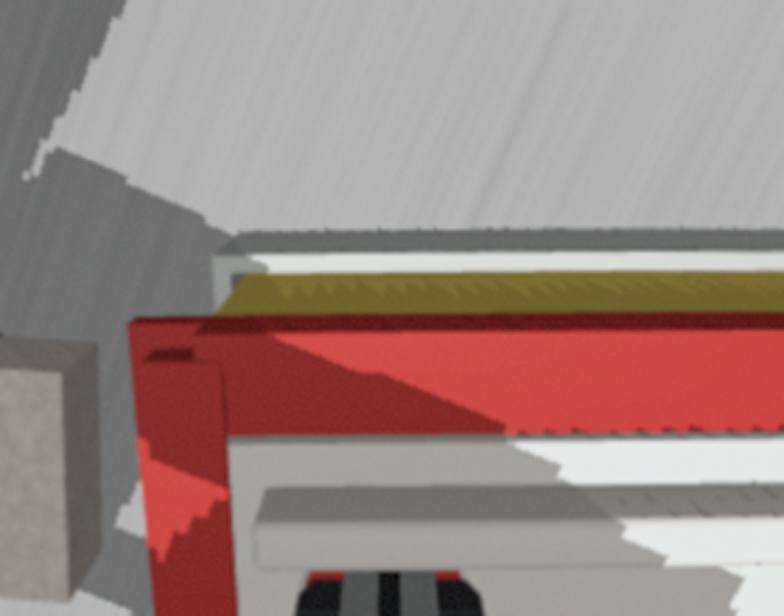

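The stud is beginning to show in the rear hole, with about 8–12 mm left to go.

Request:
{"name": "carry_out", "arguments": {
  "commands": [
    [[0,0,-0.1,0,0,0,0],[0,0,-0.2,0,0,0,0],[0,0,-0.3,0,0,0,0],[0,0,-0.4,0,0,0,0],[0,0,-0.46,0,0,0,0]]
  ]
}}

```text
t: 7.1
tcp_pos: [0.4794, 0.0244, 0.1306]
tool_rot: [0.388, 0.589, -0.39, 0.592]
force: [1.4, -13.6, -2.8]
finger_gap: 0.0
```

```bash
python3 go.py 0.4815 0.0175 0.130 1.978; python3 - <<'E'
from h import *
from station import manip
d=manip.snapshot('wrist'); crop(d['image'],140,60,280,220,2.8,'pics/w10.png')
d=manip.snapshot('scene'); crop(d['image'],180,140,150,110,5,'pics/s10.png')
E
```

```text
t 7.1 tcp [0.4794 0.0244 0.1306] F [  1.4  -13.64  -2.82] 
axes [[0.002, 0.919, 0.395], [-0.005, 0.395, -0.919], [-1.0, 0.0, 0.006]] q [-0.179  0.498  1.888 -0.007  0.752 -0.58 ]
shift [ 0.026 -0.033  0.288]
turn [35.984 -0.    -0.103]
turn [-0.016  0.066 -0.   ]
```

View pics/s10.png

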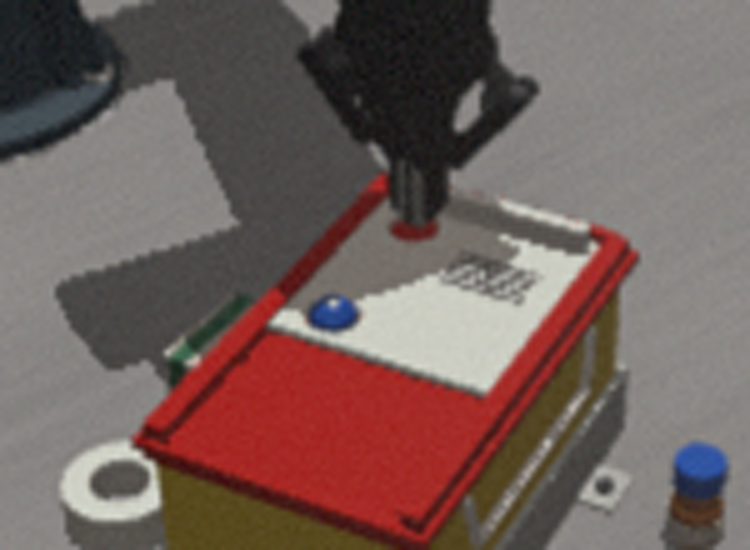

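View pics/w10.png

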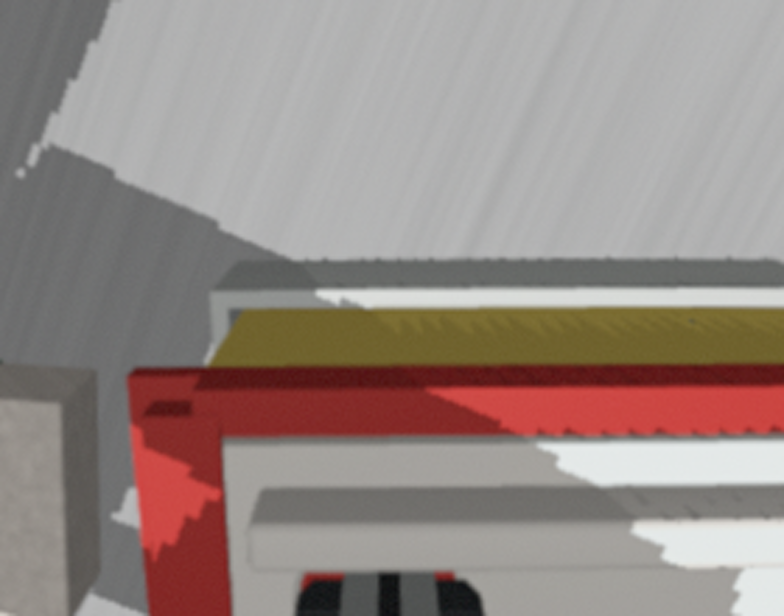

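The stud has sprung up in the rear hole and the force rises to 14 N against the stop. I'll back off from the ridge, then lift away.

Request:
{"name": "carry_out", "arguments": {
  "commands": [
    [[-0.05,0,0.2,0,0,0,0],[-0.1,0,0.4,0,0,0,0],[-1,0,0.4,0,0,0,0],[-2.2,0,0.4,0,0,0,0],[-3.4,0,0.4,0,0,0,0]]
  ]
}}

```text
t: 7.7
tcp_pos: [0.4816, 0.018, 0.2162]
tool_rot: [0.39, 0.591, -0.39, 0.589]
force: [1.0, 0.3, 0.2]
finger_gap: 0.002
```

Request:
{"name": "carry_out", "arguments": {
  "commands": [
    [[-0.5,0,1,0,0,0,0],[-0.5,0,2.5,0,0,0,0],[-0.5,0,4,0,0,0,0],[-0.5,0,4,0,0,0,0],[-0.5,0,4,0,0,0,0]]
  ]
}}

```text
t: 8.2
tcp_pos: [0.5211, -0.0746, 0.2278]
tool_rot: [0.391, 0.59, -0.39, 0.589]
force: [-0.2, -0.2, -0.1]
finger_gap: -0.003
```

```bash
python3 go.py; python3 - <<'E'
from h import *
from station import manip
d=manip.snapshot('wrist'); cv2.imwrite('pics/w11.png',d['image'][:,:,::-1])
d=manip.snapshot('scene'); crop(d['image'],180,140,150,110,5,'pics/s11.png'); cv2.imwrite('pics/s11f.png',d['image'][:,:,::-1])
d=manip.snapshot('top'); crop(d['image'],230,150,130,100,6,'pics/t11.png')
E
```

```text
t 8.2 tcp [ 0.5211 -0.0746  0.2278] F [-0.18 -0.19 -0.13] 
axes [[-0.001, 0.921, 0.39], [0.001, 0.39, -0.921], [-1.0, -0.0, -0.002]] q [-3.550e-01  4.000e-01  1.682e+00  1.000e-03  1.061e+00 -7.560e-01]
```

View pics/w11.png

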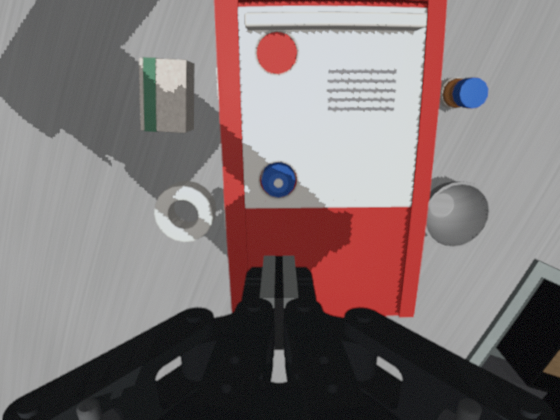

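View pics/s11.png

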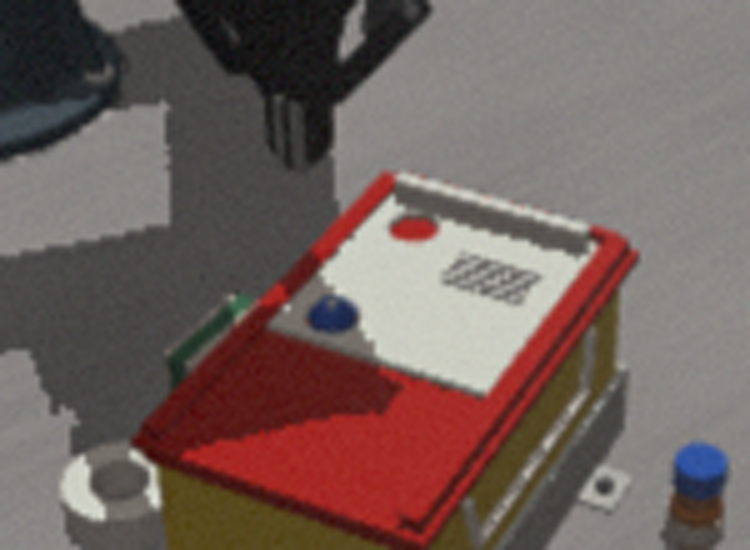

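Everything looks right. The stud stands proud and centred in the rear hole at (278,180) in the wrist view, the ridge is at the +x end, the bin is seated and the bystanders haven't moved. I'll hand it in.

```bash
python3 -c "
from station import manip
s=manip.sense(); print(s['force'],abs(s['qd']).max()); print(manip.sign_off())"
```

```text
[ 0.24231574 -0.62619867  0.29832595] 0.005875962201616302
the job is handed in; nothing more can be done
None
```

The sharps bin is closed and locked, and the job was handed in at about 8.3 s of the 38 s allowed. I pressed the stud level with the shut fingertips (contact at z 0.1334 m, about 4.9 N when level). With it held down, I pushed the shutter by its ridge over the stud to the stop, then backed off and lifted clear.

**Last checks:**
- **Lock:** in the wrist and scene pictures the stud stands up, centred in the rear hole. I judged this by eye and did not measure its final height or the shutter's travel.
- **Stop:** the push force rose to about 14 N at the end of travel.
- **Bin and bystanders:** the bin sits upright in its holder. The bystanders beside it look unmoved; I did not check the syringe and sanitiser in the last pictures, but the arm did not go near them.
- **Hand:** it is clear of everything, with under 1 N on the tool.

**What differed from expected:**
- The shutter needed about 13–15 N to ride over the stud's chamfer, against the stated 1 to 2 N to slide.
- During that push the bin appeared to shift up to about 3.7 mm, more than the stated 1 to 2 mm play. Part of that is probably camera calibration error, and it is well inside the 12 mm limit.

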